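# Prop the bench shelf and press its label holder home behind the lip

### The job

The small bench shelf needs its label holder fitted. First swing the shelf's prop leg all the way out until it snaps into its end position, so that the shelf is steadied; then take the black label holder from its wooden stand, push it down behind the lip at the front of the shelf, in the empty bay, until the sprung bar beneath it is fully home, and finish while still holding it there, pressed down with the gripper. Press firmly but do not force it, and leave the other things on the bench and shelf where they are.

Things in the scene. Friction and masses are not known exactly. Their poses are not given: they have to be found in the camera images.
- rack: low fixed bench shelf, aluminium and white, 190 wide (its y), 130 deep, board 70 high; origin mid-footprint, front = its -x. Along the front a lip (top 75 high, 3 thick, flare above it leaning out to 81) stands 9 mm before an upstand 90 high: an open-topped channel in two bays. The +y bay holds a like holder, fitted, immovable; the -y bay is empty. Two small boxes stand on the board
- bay (a point): the empty bay: middle of the 9 mm wide channel, level with the lip's top (75 mm over the bench). The channel runs along this frame's y (the shelf's), free length 89 mm; x points into the shelf, z up. The sprung bar's top is 14 mm below this point, 22 mm below when fully home
- bar (a joint): the sprung steel bar in the bottom of the empty bay, 84 x 7 mm seen from above: 0 = up, 0.008 m = pressed down to its hard stop. Spring: about 2.5 N to start it, 8 N at the stop; it comes up again when let go
- leg (a joint): prop leg at the shelf's +y side, on a vertical pin: 0 = folded, pointing to the shelf's front; 1.571 = fully out, pointing along the shelf's +y (turns clockwise seen from above). Light friction (0.5 N at the post) lets it stay where left; from 1.04 rad it rides over a sprung ball (up to 3 N at the post) and beyond 1.35 rad snaps by itself to its end stop, where the ball keeps it
- leg_post (a point): the upright round steel post at the leg's end, 16 mm in diameter, standing from 18 to 81 mm over the bench; this point is on its axis 61 mm over the bench. Folded, the post's axis is 38 mm from the shelf's side wall
- leg_hinge (a point): the pin of the leg, on the bench; the post's axis is 80 mm from it. Frame as the shelf's
- holder_c (a point): centre of the loose label holder: black plate, blank white card on both faces (both alike), 80 high, 60 wide (its y), 90 g, upright in the stand's slot at the start. Up from its lower edge (40 mm below this point): tongue 5 thick to 34, card frame 7 thick to 60, grip head 14 thick, 44 wide from 60 to 80 (head's middle 30 mm above this point). x: thickness, z up
- stand: wooden block, fixed, 44 x 84 x 28 high, with a slot 7 mm wide and 64 mm long along its y, 20 mm deep (slot floor 8 mm over the bench); origin in the middle of its underside
- box_a: clear plastic box on the shelf board, 36 x 50 x 22 high; leave it
- box_b: cardboard box on the shelf board, 40 x 34 x 28 high; leave it
- jar: jar, 52 in diameter, 65 high; leave it
- can: small can, 48 in diameter, 60 high; leave it
- wrench: wrench lying on the bench, 150 long; leave it
- driver: screwdriver lying on the bench, 160 long; leave it
- module: blue instrument module with black straps, 81 x 150 x 58 high, 0.9 kg; leave it
Mind the look-alikes: they are no part of the job. Of the things that look like the part that bears holder_c, the middle-sized one is meant.

How it is judged:
By the outcome, as a careful person would: the job done as asked, in the order asked, and still so for the second after the job is handed in, while the arm keeps its last pose, push and grip.
It also fails if it takes over 61 s, if anything falls off the work surface, if the arm or the gripper's body presses on something with over 40 N, if the wrist force passes 120 N, or if a joint passes its speed limit or range.

### The arm

A 6-joint arm with a two-finger parallel gripper is mounted at the origin on the work surface. World frame = base frame: x ahead of the robot, y to its left, z up, the work surface at z = 0. Lengths are in mm, angles in rad, forces in N, time in s.
With the tool pointing down it reaches from about 275 to 1000 mm from the base axis. Payload 8.4 kg.
Tool frame: the origin (TCP) lies between the finger pads; the fingertips stand r.finger_overhang ahead of it and the grasp point (between the pads) is the TCP (r.finger_overhang is the distance from the TCP to the fingertips, in mm); z points along the fingers, y is the line along which they close (so a half turn about z gives the same grasp; the last joint's range is limited). The gripper opens to 85 mm and grips with 20 to 120 N. Pads are 22 mm wide; open, the fingers measure 114 mm over their backs; the gripper's body (76 mm by 85 mm) begins 54 mm behind the grasp point. The pads swing forward as they close: fully open they stand 13 mm farther back than shut.
Start: joints at [-0.002, 0.353, 1.633, -0, 1.155, -0.002], TCP at [625.002, -0, 250.281] pointing down, gripper open.
Joint ranges: [-2.63, 2.63], [-0.92, 2.1], [0.06, 2.66], [-1.3, 4.44], [0, 2.69], [-3.02, 3.02]. Speed limits (rad/s): [2.22, 2.22, 2.79, 3.14, 3.14, 3.14].

### API

Orientations are given as [roll, pitch, yaw] about the fixed x, y, z axes, in that order (R = Rz(yaw) Ry(pitch) Rx(roll)).
In Python, from rig import r, cams, sign_off gives the robot as it stands.
- The arm moves only by the shell command python3 -m crank 'ROWS' [FORCE]. ROWS is JSON, a list of rows, each a list of 7 numbers: the shift along the tool's x, y, z in m, then the turn, a rotation vector about the tool's x, y, z in rad, then the closure, from 0 (fully open) to 1 (shut). In form: [[dx, dy, dz, ax, ay, az, gripper], ...]. A call has 1 to 5 rows; each row is the pose to reach, as a shift and turn from the pose commanded when the call began, along the tool's axes at that moment; what a row does not reach only later rows make up. A row lasts 1/10 s, in which the tool goes at most 50 mm and 8.59 degrees, less where a joint would pass 70% of its speed; a pose out of reach is approached as far as the arm can. A call with a gripper value outside its range is refused whole. The fingers move at their own pace and stop on an object; FORCE is the grip in N (left out, the last holds). Time passes only in rows, so rows that repeat a pose let the fingers close. It gives the time, the measured TCP pose, the force, the opening and the grip force at its end, in the units of the state.
- r.sense(): the state, without advancing time (a new reading comes with each control period).
- cams.grab_frame(name): name is "scene" or "side" or "wrist"; returns a dict with "image" (400x640x3 uint8, red, green, blue), "fx", "fy", "cx", "cy" (pixels), "position" and "orientation" of the camera in the world. Camera axes: x right, y down, z forward; pixel columns grow to the right and rows downward; lengths in mm; the calibration is good to about 2 mm. A picture is of the moment at which its call begins. There is no depth.
- sign_off(): hands the job in; it is judged then, once.
The state is a dict: "clock": time; "qpos": joint angles; "qvel": joint speeds; "joint_efforts": joint torques, N m; "eef_pos": TCP position; "tcp_rot": TCP orientation; "contact_force": force on the tool from outside, world axes, zero at the start; "wrist_torque": the same for the moment, N m; "opening": opening from 0.0 (shut) to 1.0 (fully open); "grasp_force": force on a finger pad.
Only numpy, scipy, OpenCV 4.12 (cv2) and the standard library are available. Lean on these libraries where they do the work, as an engineer would, in place of code of your own. Each camera call takes 0.05 s, during which the arm holds its last target. There are 200 camera calls.

## Working session

There is one attempt and no reset: what is moved stays moved. The work goes in short steps, Python scripts to look and compute and a shell command to move; the robot and the scene stay as the last step left them, time stands still between calls to the robot, and variables do not carry over. Pictures are saved under pics/ and viewed, at most 10 in all, crops included, and the job is handed in when it is done.

```bash
ls; mkdir -p pics; cat > h.py <<'E'
import numpy as np,cv2
from scipy.spatial.transform import Rotation as R
def snap(cams,n,f):
    d=cams.grab_frame(n); cv2.imwrite(f'pics/{f}.png',d['image'][:,:,::-1])
    import pickle; pickle.dump(d,open(f'pics/{f}.pkl','wb')); return d
def load(f):
    import pickle; return pickle.load(open(f'pics/{f}.pkl','rb'))
def rot(d):
    o=np.array(d['orientation'],float)
    return o if o.shape==(3,3) else R.from_euler('xyz',o).as_matrix()
def ray(d,u,v):
    w=rot(d)@np.array([(u-d['cx'])/d['fx'],(v-d['cy'])/d['fy'],1]); return np.array(d['position'],float),w
def onz(d,u,v,z):
    p,w=ray(d,u,v); return p+w*(z-p[2])/w[2]
def proj(d,P):
    c=rot(d).T@(np.array(P,float)-np.array(d['position'])); return c[0]/c[2]*d['fx']+d['cx'],c[1]/c[2]*d['fy']+d['cy']
def tri(d1,a,d2,b):
    p,w=ray(d1,*a);q,x=ray(d2,*b); w/=np.linalg.norm(w);x/=np.linalg.norm(x)
    s=np.linalg.lstsq(np.c_[w,-x],q-p,rcond=None)[0]; A=p+s[0]*w;B=q+s[1]*x
    return (A+B)/2,np.linalg.norm(A-B)
E
python3 - <<'E'
from rig import r,cams
from h import *
for n in ('scene','side','wrist'):
    d=snap(cams,n,n+'0'); print(n,d['position'],d['orientation'],d['fx'],d['cx'],d['cy'])
print(r.sense(),r.finger_overhang)
E
```

```text
pics
scene [1367.31015024 -438.32937055 1044.74087089] [-2.37938761 -0.00810836  1.05325684] 513.0858823969916 324.7188964664312 197.60236840066204
side [  62.95292208 -448.98674315  896.06260652] [-2.43942552 -0.01086783 -0.78523547] 402.59977477296025 325.39343010917963 196.25469018134814
wrist [624.74101956  69.90478947 373.53444384] [2.86200109e+00 1.28628236e-03 7.54521802e-04] 338.23420672236455 314.3978009599597 197.6090582943736
{'clock': 0.15, 'qpos': array([-2.40903468e-03,  3.53479735e-01,  1.63393467e+00,  2.74987865e-05,
        1.15522568e+00, -2.37882741e-03]), 'qvel': array([ 0.00019014, -0.0019796 , -0.00395644,  0.00064389,  0.00055868,
       -0.00075072]), 'joint_efforts': array([-7.39769093e-04, -6.05638933e+01, -3.42338884e+01, -2.29960733e-05,
        6.16452831e-03, -4.00942213e-05]), 'eef_pos': array([6.24664540e+02, 3.30665000e-03, 2.49752218e+02]), 'tcp_rot': array([-3.14054528e+00, -2.76382027e-05,  1.57075499e+00]), 'contact_force': array([ 0.33990913,  0.09574394, -0.92090279]), 'wrist_torque': array([ 0.03860971, -0.01271014,  0.0006535 ]), 'grasp_force': 0.0, 'opening': 1.0020299124216132} 19.0
```

View pics/scene0.png

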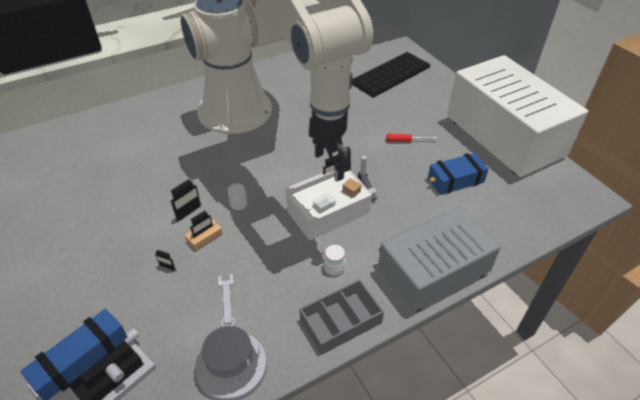

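View pics/side0.png

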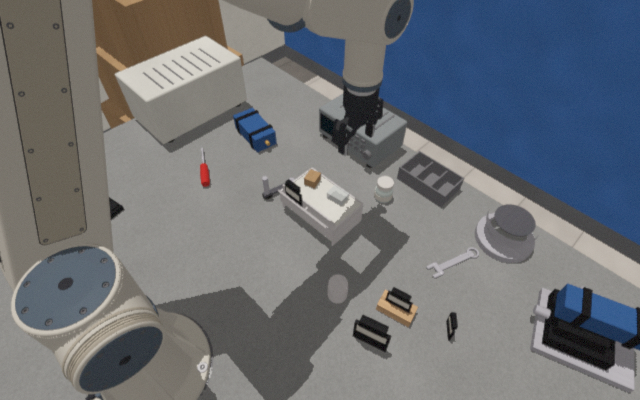

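Three holders look alike. In the scene view they are at (185,200) large, (202,223) in the wooden stand and (165,261) small. In the side view they are at (373,333), (399,299) and (452,325). The middle-sized one in the wooden stand fits the description. The shelf is at side (320,203), with its leg post at (266,187). I'll confirm this in an enlarged crop.

```bash
python3 - <<'E'
from h import *
a=cv2.imread('pics/side0.png');b=cv2.imread('pics/scene0.png')
A=cv2.resize(a[160:260,240:380],(800,571),interpolation=cv2.INTER_CUBIC)
cv2.imwrite('pics/c1.png',A)
B=cv2.resize(a[270:360,330:470],(400,257),interpolation=cv2.INTER_CUBIC)
C=cv2.resize(b[170:280,140:260],(400,367),interpolation=cv2.INTER_CUBIC)
D=cv2.resize(b[150:240,275:385],(400,327),interpolation=cv2.INTER_CUBIC)
o=np.zeros((600,800,3),np.uint8);o[:257,:400]=B;o[:367,400:]=C;o[260:587,:400]=D
cv2.imwrite('pics/c2.png',o)
E
```

```text
(no output)
```

View pics/c1.png

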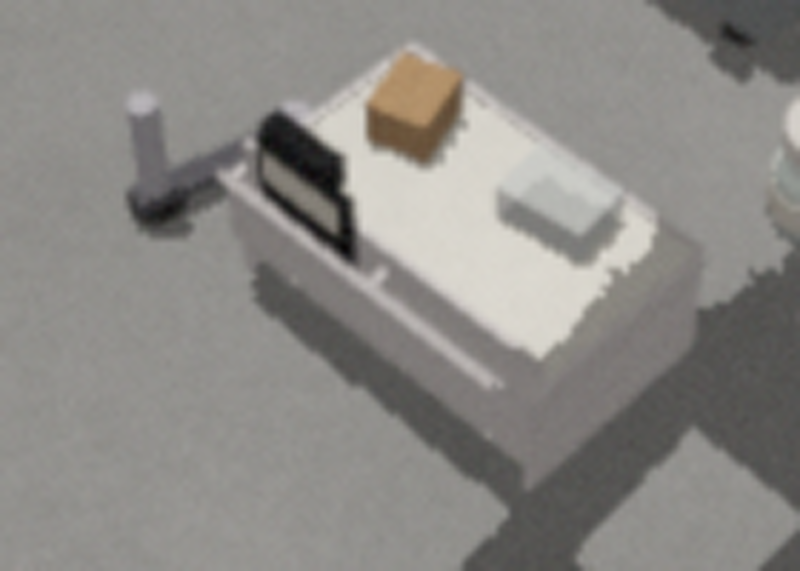

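View pics/c2.png

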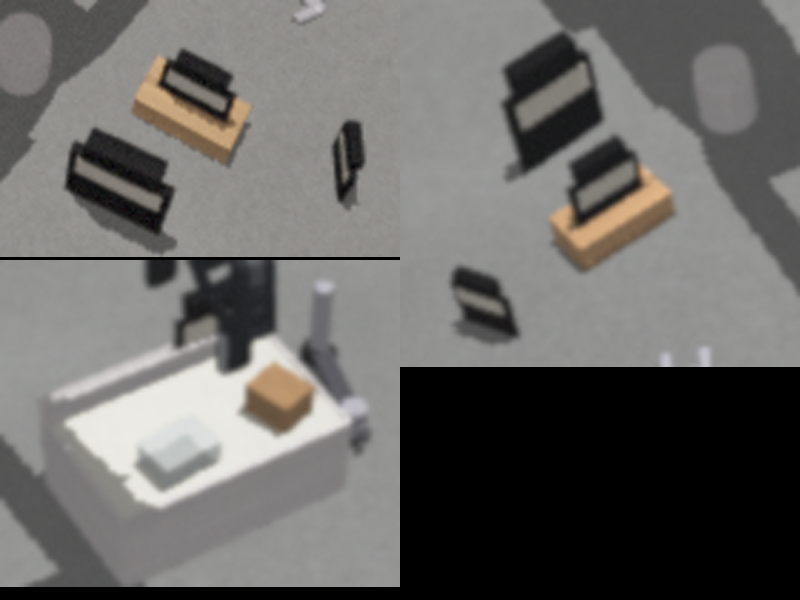

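```bash
python3 - <<'E'
from h import *
np.set_printoptions(precision=1,suppress=True)
s=load('side0');c=load('scene0')
A=lambda x,y:(240+x/5.714,160+y/5.714)
B=lambda x,y:(330+x/2.857,270+y/2.857)
C=lambda x,y:(140+(x-400)/3.333,170+y/3.333)
D=lambda x,y:(275+x/3.636,150+(y-260)/3.636)
def on(d,p,z): return onz(d,*p,z)
l=on(s,A(222,172),81);rr=on(s,A(497,383),81);print('lip ends',l,rr,np.linalg.norm(l-rr))
print('frontcorner -y bottom',on(s,A(530,488),0))
print('post side',on(s,A(143,100),81),'tri',tri(s,A(143,103),c,D(323,287)))
print('hinge c',on(c,D(355,410),40), 'side', on(s,A(295,110),40))
print('upstand -y end scene',on(c,D(55,393),90),'+y',on(c,D(215,340),90))
print('head L/R side z88', on(s,B(180,52),88),on(s,B(232,78),88))
print('tri head top ends', tri(s,B(183,56),c,C(572,166)),tri(s,B(230,80),c,C(618,140)))
for p in [(134,108),(158,58),(249,105),(227,160)]: print('stand side',on(s,B(*p),28 if p!=(227,160) else 0))
for p in [(552,215),(655,172),(673,208),(583,268)]: print('stand scene',on(c,C(*p),28 if p[1]<260 else 0))
print('can side',on(s,(338,284),60),'can scene',on(c,(236,190),60))
print('big holder', on(s,B(70,150),60),on(s,B(165,215),40))
E
```

```text
lip ends [482.9 135.2  81. ] [488.6 -41.3  81. ] 176.60918642548717
frontcorner -y bottom [499.4 -53.7   0. ]
post side [485.9 196.8  81. ] tri (array([486.6, 198.6,  77.4]), np.float64(0.8533828627451935))
hinge c [581.  169.9  40. ] side [557.5 170.3  40. ]
upstand -y end scene [500.  -40.1  90. ] +y [508.3  88.9  90. ]
head L/R side z88 [ 471.1 -264.3   88. ] [ 482.2 -305.9   88. ]
tri head top ends (array([ 472.6, -285. ,   81.5]), np.float64(35.98569736424951)) (array([ 480.4, -286. ,   90.5]), np.float64(39.99214148566799))
stand side [ 436.4 -255.7   28. ]
stand side [ 484.1 -241.2   28. ]
stand side [ 504.2 -319.2   28. ]
stand side [ 467.7 -330.9    0. ]
stand scene [ 467.6 -325.9   28. ]
stand scene [ 465.1 -241.1   28. ]
stand scene [ 506.4 -242.5   28. ]
stand scene [ 505.  -319.6    0. ]
can side [ 403.4 -162.2   60. ] can scene [ 413.4 -160.3   60. ]
big holder [ 362.6 -250.7   60. ] [ 383.  -329.4   40. ]
```

View pics/wrist0.png

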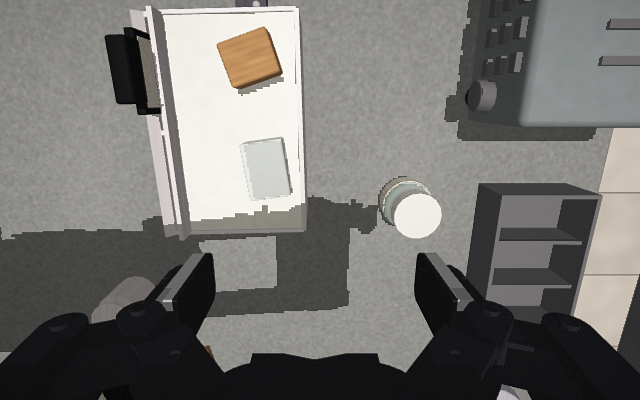

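The crops confirm it: the stand's holder is at scene (202,223), with the larger one standing free at (185,200) and the smaller at (165,261). In the wrist view the lip runs from (150,8) to (165,238). The empty bay is at about (168,180) and the fitted holder at (135,70). Next I'll move for a closer look at the shelf and leg.

```bash
python3 -m crank '[[0.03,-0.03,0,0,0,0,0],[0.06,-0.06,0,0,0,0,0],[0.06,-0.085,0,0,0,0,0],[0.06,-0.085,0,0,0,0,0]]' 40
python3 - <<'E'
from rig import r,cams
from h import *
snap(cams,'wrist','w1')
E
```

```text
clock: 0.55
eef_pos: [536.9, 60.6, 249.9]
tcp_rot: [-3.139, 0.0, 1.572]
contact_force: [-0.7, -1.3, -0.0]
opening: 0.997
grasp_force: 0.0
```

View pics/w1.png

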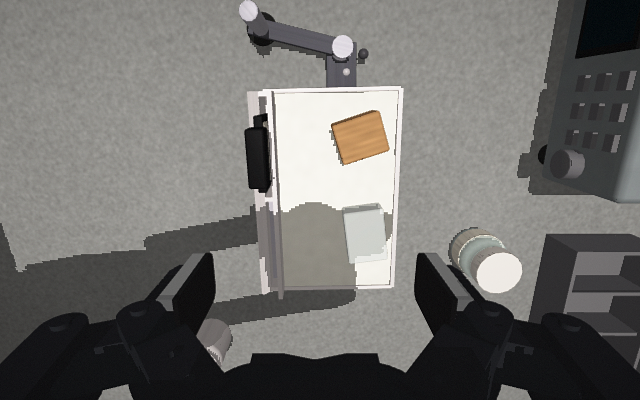

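The wrist view shows the post top at (249,10), the hinge pin at (342,46), the upstand running from (273,92) to (281,297), the board's back edge from (402,88) to (393,287), and the fitted holder at (258,155).

```bash
python3 - <<'E'
from rig import r,cams
from h import *
np.set_printoptions(precision=1,suppress=True)
d=load('w1');d0=load('wrist0');s=load('side0')
print('post',onz(d,249,10,81))
for z in(20,30,40,60):print('hinge',z,onz(d,342,46,z))
for n,p,z in[('upst+',(271,92),90),('upst-',(281,297),90),('back+',(402,88),70),('back-',(393,287),70),('lip+',(249,93),81),('lip-',(263,292),81)]: print(n,onz(d,*p,z))
g=cv2.cvtColor(d['image'],cv2.COLOR_RGB2GRAY)
for v in(230,250,270): print(v,g[v,252:290])
E
```

```text
post [485.4 198.   81. ]
hinge 20 [562.7 181.1  20. ]
hinge 30 [562.  179.6  30. ]
hinge 40 [561.2 178.2  40. ]
hinge 60 [559.8 175.4  60. ]
upst+ [501.6 137.   90. ]
upst- [504.9 -49.7  90. ]
back+ [611.1 141.   70. ]
back- [616.2 -50.5  70. ]
lip+ [482.2 136.4  81. ]
lip- [486.4 -49.9  81. ]
230 [ 74  71  72  71  73 114 124 121 121 120 118 122 123 124 121 113 107 111
 104 103 101 103 114 126 125 123 124 103 107 118 141 140 139 141 137 139
 139 141]
250 [152 151 149 145 142 141 137 119 121 118 120 121 121 123 120 120 114 106
 110 109 101 102 101 109 123 123 122 122 107 109 117 141 140 138 138 140
 139 139]
270 [148 147 148 150 144 149 152 153 196 207 205 204 204 110 116 122 120 121
 107 108 109 103 103 104 103 122 120 120 119 107 107 116 139 136 136 134
 135 136]
```

```bash
python3 -m crank '[[0.03,-0.012,0.02,0,0,-0.14,0.5],[0.06,-0.024,0.04,0,0,-0.28,0.5],[0.09,-0.036,0.06,0,0,-0.42,0.5],[0.12,-0.048,0.08,0,0,-0.56,0.5],[0.138,-0.055,0.09,0,0,-0.69,0.5]]' 40
python3 -m crank '[[0,0,0,0,0,0,0.5],[0,0,0.02,0,0,0,0.5],[0,0,0.02,0,0,0,0.5]]'; python3 - <<'E'
from rig import r,cams
from h import *
np.set_printoptions(precision=3,suppress=True)
s=r.sense();T=R.from_euler('xyz',s['tcp_rot']).as_matrix()
print(s['eef_pos'],s['opening']); print('post delta tool',T.T@(np.array([485.4,198,72])-s['eef_pos']), T)
E
```

```text
clock: 1.1
eef_pos: [484.6, 199.3, 158.6]
tcp_rot: [-3.14, -0.001, 2.267]
contact_force: [0.1, -0.0, -0.3]
opening: 0.498
grasp_force: 0.0
clock: 1.4
eef_pos: [485.1, 197.1, 139.1]
tcp_rot: [-3.139, -0.0, 2.258]
contact_force: [0.6, 0.2, -0.3]
opening: 0.499
grasp_force: 0.0
[485.076 197.13  139.058] 0.4986052914493551
post delta tool [ 0.444  0.943 67.056] [[-0.634  0.773 -0.002]
 [ 0.773  0.634 -0.001]
 [ 0.    -0.002 -1.   ]]
```

Positioned over the post. Going down around it.

```bash
python3 -m crank '[[0,0,0.03,0,0,0,0.5],[0,0,0.055,0,0,0,0.5],[0,0,0.068,0,0,0,0.5],[0,0,0.068,0,0,0,0.5]]'
python3 - <<'E'
from rig import r
from h import *
# TCP path: pad plane offset 13mm behind post along n; tool x=(-.634,.773), tool y=(.773,.634)
H=np.array([561.5,179.]);x=np.array([-.634,.773]);y=np.array([.773,.634]);th0=.245
P0=H+80*np.array([-np.cos(th0),np.sin(th0)])
for th in np.arange(.3,1.6,.1):
    d=H+80*np.array([-np.cos(th),np.sin(th)])-P0
    print(round(th,2),(d@x).round(1),(d@y).round(1), '(+13 in y for contact)')
E
```

```text
clock: 1.8
eef_pos: [484.8, 197.2, 71.4]
tcp_rot: [-3.139, -0.001, 2.259]
contact_force: [0.6, -0.6, 0.4]
opening: 0.501
grasp_force: 0.0
0.3 2.5 3.6 (+13 in y for contact)
0.4 6.6 10.5 (+13 in y for contact)
0.5 10.0 17.7 (+13 in y for contact)
0.6 12.6 25.3 (+13 in y for contact)
0.7 14.4 33.1 (+13 in y for contact)
0.8 15.5 41.0 (+13 in y for contact)
0.9 15.8 49.0 (+13 in y for contact)
1.0 15.2 57.0 (+13 in y for contact)
1.1 13.9 64.8 (+13 in y for contact)
1.2 11.8 72.6 (+13 in y for contact)
1.3 8.9 80.0 (+13 in y for contact)
1.4 5.4 87.2 (+13 in y for contact)
1.5 1.1 93.9 (+13 in y for contact)
```

```bash
python3 -m crank '[[0.001,0.012,0,0,0,0,0.5],[0.006,0.023,0,0,0,0,0.5],[0.011,0.035,0,0,0,0,0.5],[0.014,0.046,0,0,0,0,0.5],[0.0155,0.056,0,0,0,0,0.5]]'
python3 -m crank '[[0,0.01,0,0,0,0,0.5],[-0.001,0.02,0,0,0,0,0.5],[-0.003,0.028,0,0,0,0,0.5],[-0.006,0.036,0,0,0,0,0.5],[-0.010,0.045,0,0,0,0,0.5]]'
python3 -m crank '[[0,0,0,0,0,0,0.5],[0,0,0,0,0,0,0.5],[0,0,0,0,0,0,0.5]]'
python3 - <<'E'
from rig import r,cams
from h import *
d=snap(cams,'side','s2');
a=cv2.resize(d['image'][130:230,220:360,::-1],(800,571),interpolation=cv2.INTER_CUBIC);cv2.imwrite('pics/s2c.png',a)
np.set_printoptions(precision=1,suppress=True)
for th in(1.3,1.4,1.547):
    print(th,proj(d,np.append(np.array([561.5,179.])+80*np.array([-np.cos(th),np.sin(th)]),81)))
d=snap(cams,'wrist','w2')
for th in(1.3,1.4,1.547):
    print('w',th,proj(d,np.append(np.array([561.5,179.])+80*np.array([-np.cos(th),np.sin(th)]),81)))
E
```

```text
clock: 2.3
eef_pos: [519.4, 247.1, 72.8]
tcp_rot: [3.14, 0.0, 2.262]
contact_force: [-1.4, -0.0, 1.2]
opening: 0.502
grasp_force: 0.4
clock: 2.8
eef_pos: [560.2, 266.6, 72.2]
tcp_rot: [3.141, 0.0, 2.261]
contact_force: [-0.4, -0.1, -0.6]
opening: 0.5
grasp_force: 0.1
clock: 3.1
eef_pos: [559.3, 266.3, 72.3]
tcp_rot: [-3.142, 0.0, 2.261]
contact_force: [-0.3, 0.7, 0.0]
opening: 0.506
grasp_force: 0.0
1.3 (np.float64(266.47537923058184), np.float64(157.07792498432858))
1.4 (np.float64(268.1764733554745), np.float64(155.45436968122715))
1.547 (np.float64(271.0312964927858), np.float64(153.29710863588764))
w 1.3 (np.float64(258.914275605968), np.float64(279.90486580306566))
w 1.4 (np.float64(277.9149904780175), np.float64(288.33183978879947))
w 1.547 (np.float64(303.44206952210493), np.float64(303.297186016232))
```

View pics/s2c.png

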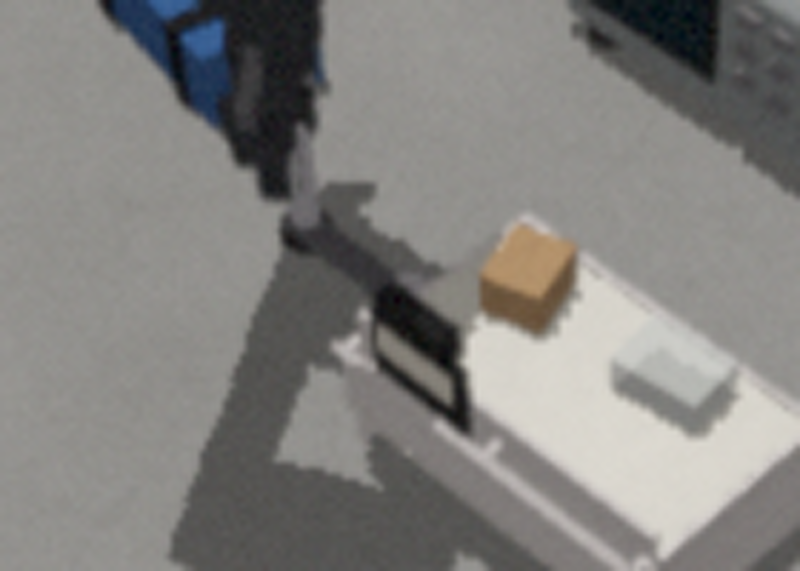

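The leg now lies parallel to the shelf front, and the post at crop (303,150) sits at its end angle. Lifting off now; I'll check it from above and then go on to the holder.

```bash
python3 -m crank '[[0,0,-0.045,0,0,0,0.5],[0,0,-0.09,0,0,0.1,0.3],[-0.03,0,-0.13,0,0,0.22,0.1],[-0.06,0,-0.17,0,0,0.34,0],[-0.07,0,-0.18,0,0,0.44,0]]'
python3 -m crank '[[0,0,0,0,0,0,0],[0,0,0,0,0,0,0]]'
python3 - <<'E'
from rig import r,cams
from h import *
np.set_printoptions(precision=3,suppress=True)
d=snap(cams,'wrist','w3'); img=d['image']
for th in(1.4,1.547):
    print('w',th,proj(d,np.append(np.array([561.5,179.])+80*np.array([-np.cos(th),np.sin(th)]),81)))
s=r.sense();T=R.from_euler('xyz',s['tcp_rot']).as_matrix()
print(s['eef_pos'],s['tcp_rot'],T.T@(np.array([475,-345,250])-s['eef_pos']))
u,v=map(int,proj(d,[559.6,259,81]))
g=cv2.cvtColor(img,cv2.COLOR_RGB2GRAY);u0,v0=max(u-35,0),max(v-35,0)
m=(g[v0:v+35,u0:u+35]>175).astype(np.uint8);n,l,st,c=cv2.connectedComponentsWithStats(m)
for i in range(1,n):
    if st[i,4]>20: p=c[i]+[u0,v0];print(st[i,4],p,onz(d,*p,81))
E
```

```text
clock: 3.7
eef_pos: [607.2, 211.4, 257.9]
tcp_rot: [3.133, 0.0, 1.815]
contact_force: [-0.3, 0.1, -0.7]
opening: 0.996
grasp_force: 0.0
clock: 3.9
eef_pos: [603.1, 212.5, 251.5]
tcp_rot: [-3.14, -0.0, 1.823]
contact_force: [0.2, 0.2, 0.0]
opening: 1.0
grasp_force: 0.0
w 1.4 (np.float64(264.8922982947053), np.float64(115.4852107898439))
w 1.547 (np.float64(278.6626911336334), np.float64(117.69777704834239))
[602.635 212.665 250.78 ] [-3.139 -0.     1.824] [-508.004 -263.08     1.396]
3653 [276.827 114.31 ] [557.472 261.312  81.   ]
```

```bash
python3 - <<'E'
from h import *
np.set_printoptions(precision=1,suppress=True)
d=load('w3');g=cv2.cvtColor(d['image'],cv2.COLOR_RGB2GRAY);hsv=cv2.cvtColor(d['image'],cv2.COLOR_RGB2HSV)
p=g[70:165:4,230:330:5];print(p)
c=cv2.HoughCircles(g[60:180,220:340],cv2.HOUGH_GRADIENT,1,20,param1=80,param2=10,minRadius=6,maxRadius=16)
for k in (c[0][:5] if c is not None else []): print(k,onz(d,k[0]+220,k[1]+60,81))
E
python3 -m crank '[[-0.04,-0.02,0,0,0,0,0],[-0.085,-0.044,0,0,0,0,0],[-0.13,-0.067,0,0,0,0,0],[-0.17,-0.088,0,0,0,0,0],[-0.21,-0.109,0,0,0,0,0]]'
python3 -m crank '[[-0.04,-0.02,0,0,0,0,0],[-0.085,-0.044,0,0,0,0,0],[-0.13,-0.067,0,0,0,0,0],[-0.17,-0.088,0,0,0,0,0],[-0.21,-0.109,0,0,0,0,0]]'
python3 -m crank '[[-0.04,-0.02,0,0,0,0,0],[-0.088,-0.045,0,0,0,0,0],[-0.088,-0.045,0,0,0,0,0],[-0.088,-0.045,0,0,0,0,0]]'
python3 - <<'E'
from rig import r,cams
from h import *
d=snap(cams,'wrist','w4')
E
```

```text
[[181 184 183 183 178 178 176 185 181 173 172 177 173 184 177 171 180 178
  187 176]
 [180 177 187 187 180 179 184 182 175 179 178 184 175 190 183 181 181 190
  179 180]
 [178 180 180 176 177 184 177 184 177 179 185 185 172 173 178 176 179 181
  180 177]
 [172 188 183 181 176 176 182 178 187 182 171 180 181 185 180 176 180 177
  185 178]
 [181 176 182 190 174 179 182 179 181 182 184 180 181 176 170 181 179 185
  192 186]
 [176 178 180 170 188 185 182 179 189 177 181 177 182 177 181 186 184 183
  174 171]
 [180 185 187 179 180 179 180 181 187 182 184 185 188 188 185 188 182 182
  176 177]
 [177 178 181 173 181 181 179 183 177 179 183 189 182 183 172 183 187 181
  181 189]
 [182 177 186 177 177 177 180 187 176 184  40 102  35  69 179 188 185 186
  185 178]
 [182 185 179 186 188 180 185 185 182  37  69 107 107 107 190 185 187 182
  173 177]
 [174 184 179 178 180 178 189 180 186 243 248 235 131  45  50 180 184 192
  176 180]
 [169 179 182 178 178 174 180 181 185 240 244 243 119  39  38 184 176 178
  186 178]
 [172 184 180 179 179 180 186 176 168 238 237 241 104  39  37 186 182 187
  186 
[... 696 characters left out ...]
78 178 179 180 178 182 151 109 105  99 180 180 183 183 188 170
  178 174]
 [167 176 173 168 182 180 172 182 102 109 107  58 188 180 184 186 184 191
  181 178]
 [182 184 184 179 184 185 185 181 109 110 109 100 183 174 176 181 182 189
  186 183]]
[66.5 53.5 14.3] [565.2 264.   81. ]
clock: 4.45
eef_pos: [548.4, -18.6, 250.6]
tcp_rot: [-3.139, -0.001, 1.824]
contact_force: [0.4, -0.6, 0.0]
opening: 1.002
grasp_force: 0.0
clock: 4.95
eef_pos: [495.2, -248.9, 250.6]
tcp_rot: [-3.14, -0.002, 1.824]
contact_force: [0.9, 0.1, 0.3]
opening: 1.001
grasp_force: 0.0
clock: 5.35
eef_pos: [473.9, -344.6, 250.5]
tcp_rot: [-3.14, -0.003, 1.821]
contact_force: [-0.3, 1.1, 0.3]
opening: 1.002
grasp_force: 0.0
```

View pics/w4.png

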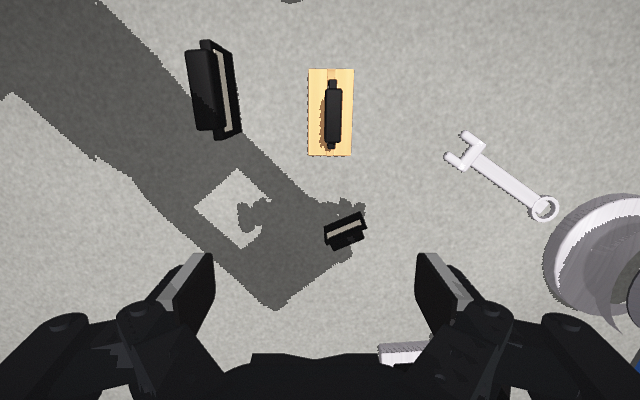

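The bright post top at (281,116) in w3 matches the snapped end, which I'd predicted at (279,118). In w4 the holder head is at about (333,116) and the stand spans (307–353, 69–156), square with the tool. The small holder at (345,231) and the large one at (213,88) are both clear of the grasp.

```bash
python3 - <<'E'
from rig import r
from h import *
np.set_printoptions(precision=3,suppress=True)
d=load('w4');g=cv2.cvtColor(d['image'],cv2.COLOR_RGB2GRAY);hsv=cv2.cvtColor(d['image'],cv2.COLOR_RGB2HSV)
sub=g[60:165,295:365]
m=(sub<60).astype(np.uint8);n,l,st,c=cv2.connectedComponentsWithStats(m)
for i in range(1,n):
    if st[i,4]>40: print(st[i]+[295,60,0,0,0],c[i]+[295,60]); 
for v in range(76,154,4): print(v,g[v,318:348])
w=((hsv[...,1]>70)&(hsv[...,0]>8)&(hsv[...,0]<25)).astype(np.uint8)[50:170,290:370]
cn,_=cv2.findContours(w,0,2);k=max(cn,key=cv2.contourArea);print(cv2.minAreaRect(k+[290,50]))
E
```

```text
[ 324   80   18   69 1014] [332.388 114.606]
76 [227 228 229 231 233 232 231 230 230 174 216 215 214 214 214 214 214 229
 229 227 226 226 225 225 225 225 226 227 229 230]
80 [226 228 230 232 231 230 230 231 230 130  85  31  54  52  51  52  52  47
  70 200 228 226 225 224 226 225 225 227 229 231]
84 [225 228 230 231 232 230 230 231 231 126   1  27  59  55  56  55  55  49
  76 234 230 226 225 225 225 226 226 227 229 231]
88 [226 228 230 231 231 231 232 235 233  67  57  14  28  26  27  29  27  25
  32 114 102  98 106 199 230 227 226 227 229 231]
92 [225 228 230 232 232 233 235   0  26  49  55  54  52  53  54  54  54  54
  54  55  56  53  47  27  92 234 227 227 230 231]
96 [226 227 230 232 232 234 193   5  27  46  54  53  52  52  53  53  52  51
  52  53  53  53  46  37 143 232 228 228 230 231]
100 [225 228 233 236 122 146  92  10  29  49  50  52  52  51  51  51  51  52
  52  52  49  50  40  35 141 231 227 228 230 231]
104 [226 231 234 123 128 129  94  11  28  49  50  51  51  50  51  48  51  51
  51  51  51  50  36  50 197 231 226 227 229 230]
108 [229 231 119 129 128 130  93  10  29  47 
[... 866 characters left out ...]
24 122  32  21  32  41  37  39  37  38  37  39  41  42
  41  40  41  31  52 194 229 224 225 226 227 226]
140 [223 131 119 123 123 121  56  21  31  38  37  38  39  39  40  39  40  39
  41  41  39  27  47 190 226 223 223 225 227 224]
144 [225 226 133 120 120 119 117 121 102  13  28  41  40  38  38  14  16  95
 234 227 224 223 222 221 221 223 224 224 224 222]
148 [222 224 226 220 223 224 218 112 105 101  24  27  30  26  22  20  49 190
 227 223 221 220 221 222 221 223 223 224 223 221]
152 [221 223 224 223 221 220 221 219 191 219 217 212 216 215 213 210 230 224
 222 221 220 219 219 220 220 222 222 222 223 220]
((330.4999694824219, 111.99998474121094), (44.99999237060547, 85.99998474121094), -0.0)
```

```bash
python3 - <<'E'
from rig import r
from h import *
np.set_printoptions(precision=1,suppress=True)
d=load('w4');s=r.sense();T=R.from_euler('xyz',s['tcp_rot']).as_matrix()
P=onz(d,332.8,116.3,88);print(P,onz(d,332.8,91,88)-onz(d,332.8,142,88),onz(d,341.5,116,88)-onz(d,325,116,88))
P[2]=78;print(T.T@(P-s['eef_pos']),T.T@(onz(d,330.5,112,28)-s['eef_pos']))
E
```

```text
[ 474.  -284.9   88. ] [-10.7  39.5   0. ] [13.2  3.4  0. ]
[ 56.5  14.5 172.9] [ 58.   15.3 222.9]
```

```bash
python3 -m crank '[[0.03,0.008,0.02,0,0,0.01,0.4],[0.0565,0.0145,0.04,0,0,0.015,0.4],[0.0565,0.0145,0.08,0,0,0.015,0.4],[0.0565,0.0145,0.12,0,0,0.015,0.4],[0.0565,0.0145,0.12,0,0,0.015,0.4]]'
python3 -m crank '[[0,0,0.03,0,0,0,0.4],[0,0,0.05,0,0,0,0.4],[0,0,0.052,0,0,0,0.4],[0,0,0.052,0,0,0,0.4]]'
python3 -m crank '[[0,0,0,0,0,0,1],[0,0,0,0,0,0,1],[0,0,0,0,0,0,1],[0,0,0,0,0,0,1],[0,0,0,0,0,0,1]]' 60
```

```text
clock: 5.9
eef_pos: [472.0, -282.2, 127.7]
tcp_rot: [-3.135, -0.007, 1.809]
contact_force: [-1.1, 1.0, -1.0]
opening: 0.596
grasp_force: 0.0
clock: 6.3
eef_pos: [475.5, -285.9, 81.4]
tcp_rot: [3.141, -0.0, 1.807]
contact_force: [0.4, -0.1, 0.3]
opening: 0.602
grasp_force: 0.0
clock: 6.8
eef_pos: [475.4, -286.8, 81.7]
tcp_rot: [3.141, 0.001, 1.806]
contact_force: [-1.1, 1.2, 7.8]
opening: 0.149
grasp_force: 58.6
```

```bash
python3 -m crank '[[0,0,-0.03,0,0,0,1],[0,0,-0.07,0,0,0,1],[0,0,-0.11,0,0,0,1],[0,0,-0.143,0,0,0,1],[0,0,-0.143,0,0,0,1]]'
python3 -m crank '[[0.04,0.014,0,0,0,0.05,1],[0.085,0.028,0,0,0,0.1,1],[0.13,0.044,0,0,0,0.15,1],[0.178,0.061,0,0,0,0.211,1],[0.178,0.061,0,0,0,0.211,1]]'
python3 -m crank '[[0,0,0,0,0,0,1],[0,0,0,0,0,0,1]]'
python3 - <<'E'
from rig import r,cams
from h import *
d=snap(cams,'wrist','w5');print(r.sense()['eef_pos'],r.sense()['tcp_rot'])
E
```

```text
clock: 7.3
eef_pos: [477.1, -287.8, 228.7]
tcp_rot: [3.135, 0.006, 1.806]
contact_force: [1.7, -0.1, -1.4]
opening: 0.15
grasp_force: 59.5
clock: 7.8
eef_pos: [492.3, -94.3, 222.8]
tcp_rot: [-3.141, -0.002, 1.596]
contact_force: [0.9, -0.7, -1.5]
opening: 0.154
grasp_force: 59.4
clock: 8.0
eef_pos: [492.5, -99.6, 223.0]
tcp_rot: [-3.141, 0.0, 1.595]
contact_force: [0.2, -0.2, -1.6]
opening: 0.151
grasp_force: 59.4
[ 492.55632123 -100.01100971  223.05347377] [-3.14121580e+00  2.37504189e-04  1.59426186e+00]
```

View pics/w5.png

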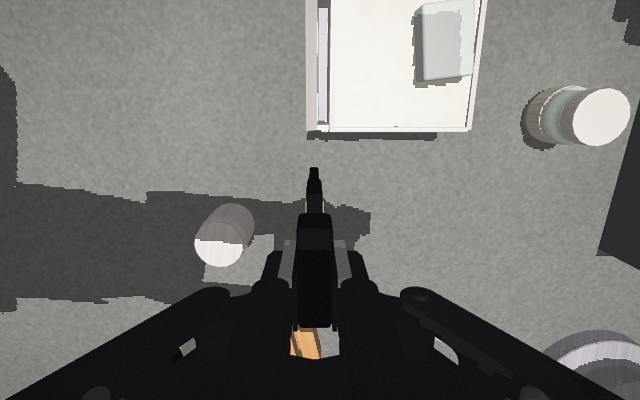

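The holder is held squarely. The sprung bar shows in the empty bay as a pale strip at (322, 8–122), and the tongue's near edge is at about (314,170).

```bash
python3 - <<'E'
from rig import r
from h import *
np.set_printoptions(precision=3,suppress=True,linewidth=160)
d=load('w5');I=d['image'].astype(int);g=I.sum(2)//3
for v in(10,40,70,100,115,120,124,128,132): print(v,g[v,302:336])
print(g[116:140:2,322])
for v in(166,168,170,174,178,184,190,200,210,220,240): print(v,g[v,292:338:1] if v>208 else g[v,302:330])
E
```

```text
10 [143 144 145 174 197 195 196 194 196 194 193 196 196 198 197 145 132 227 222 221 220 221 220 220 222 223  90 101 157 248 241 241 241 241]
40 [139 142 141 157 202 199 200 196 199 198 197 200 201 199 204 241 180 227 225 224 224 224 224 226 226 196  92 108 196 246 241 240 240 241]
70 [150 149 143 160 203 201 201 199 201 199 201 202 204 204 198 149 186 229 225 225 225 224 224 227 227 102  99 125 250 243 241 241 241 242]
100 [144 144 143 147 205 201 204 200 200 203 202 205 204 202 205 240 201 224 223 222 223 223 224 225 224 102 106 156 246 239 239 238 239 242]
115 [140 140 139 143 192 203 200 201 201 202 202 204 204 203 207 238 166 222 222 221 220 221 220 223 222  96 111 192 243 238 237 237 238 243]
120 [145 146 146 151 191 203 203 200 201 205 203 205 203 204 209 242 155 187 186 184 186 183 191 241 240  94 114 192 243 238 237 237 237 243]
124 [146 149 153 155 193 202 201 201 201 204 203 205 203 205 201 168 143 147 145 145 145 145 145 145 148 166 151 187 242 238 237 237 239 242]
128 [149 153 154 152 192 204 202 201 201 203 203 206 205 203 209 241 245 245 245 242 241 242 242 243 244 245 
[... 994 characters left out ...]
 13  14  15  12   8  27 117 149 143 142 145 146 147 146]
200 [ 70  70  73  91  67  15  23  22  23  22  24  25  25  22  24  23  23  23  23  20  46  88  67  85 150 148 147 151]
210 [ 70  70  71  73  73  71  72  70  69  70  71  71  72 121 128  10  21  24  23  24  23  25  24  24  23  24  26  22  24  20  80 173  64  68  67  69  73  71  71
  70  72  72  74  71  70  70]
220 [72 73 70 68 71 55  7 12 12 11 10 14 11 15 14 13 13 12 11 12 14 14 14 14 13 14 14 11 11 14 10 11 13 11 11 13 13 12 14 43 72 69 73 73 73 70]
240 [ 87  86  86  86  40  13  17  18  24  23  21  22  23  21  22  23  19  22  22  21  24  20  23  20  23  22  22  21  24  20  24  22  24  24  23  24  22  20  20
  17  21  68  89 105 104 105]
```

```bash
python3 - <<'E'
from rig import r
from h import *
np.set_printoptions(precision=2,suppress=True)
d=load('w5');s=r.sense();T=R.from_euler('xyz',s['tcp_rot']).as_matrix()
a=onz(d,323.3,10,61);b=onz(d,322.75,118.5,61);print(a,b,'yaw',np.arctan2(b[0]-a[0],a[1]-b[1]))
t=onz(d,314,168,149);print('tongue corner',t,'tcp',s['eef_pos'])
yax=(a-b)/np.linalg.norm(a-b); mid=b+42*yax
tc=t-30*np.array([-np.sin(s['tcp_rot'][2]-np.pi/2),np.cos(s['tcp_rot'][2]-np.pi/2),0])
print('bay mid',mid,'tongue mid',tc,'grasp off',T.T@(tc-s['eef_pos']))
print('delta tool',T.T@(mid-tc),'head center', onz(d,314.5,270,228))
u=load('w1');print('w1 upstand front',onz(u,275.3,250,90),'lip',onz(u,268,250,75))
E
```

```text
[495.82  36.35  61.  ] [497.98 -43.86  61.  ] yaw 0.026831845473151438
tongue corner [491.51 -68.28 149.  ] tcp [ 492.56 -100.01  223.05]
bay mid [496.85  -1.88  61.  ] tongue mid [492.21 -98.27 149.  ] grasp off [ 1.77 -0.27 74.05]
delta tool [96.28  6.93 87.97] head center [492.45 -93.2  228.  ]
w1 upstand front [500.95  -0.9   90.  ] lip [492.01  -7.87  75.  ]
```

```bash
python3 -m crank '[[0.04,0.0066,0,0,0,0,1],[0.08,0.0066,0,0,0,0,1],[0.096,0.0066,0,0,0,-0.003,1],[0.096,0.0066,0.01,0,0,-0.003,1],[0.096,0.0066,0.02,0,0,-0.003,1]]'
python3 -m crank '[[0,0,0.01,0,0,0,1],[0,0,0.02,0,0,0,1],[0,0,0.025,0,0,0,1],[0,0,0.025,0,0,0,1],[0,0,0.025,0,0,0,1]]'
python3 - <<'E'
from rig import r,cams
from h import *
np.set_printoptions(precision=2,suppress=True)
d=snap(cams,'side','s6');w=snap(cams,'wrist','w6');s=r.sense();print(s['eef_pos'],s['tcp_rot'],s['contact_force'])
g=w['image'].astype(int).sum(2)//3
for v in(20,60,100,140,165,170,180):print(v,g[v,302:336])
e=d['image'][150:260,270:380,::-1];f=w['image'][:240,200:440,::-1]
o=np.zeros((400,800,3),np.uint8);o[:,:400]=cv2.resize(e,(400,400),interpolation=2);o[:,400:]=cv2.resize(f,(400,400),interpolation=2);cv2.imwrite('pics/c6.png',o)
E
```

```text
clock: 8.55
eef_pos: [497.2, -4.0, 202.6]
tcp_rot: [3.141, 0.0, 1.597]
contact_force: [0.5, -0.1, -1.7]
opening: 0.153
grasp_force: 59.4
clock: 9.05
eef_pos: [497.2, -3.2, 178.3]
tcp_rot: [-3.141, 0.0, 1.597]
contact_force: [-0.1, 0.6, -0.3]
opening: 0.152
grasp_force: 59.4
[497.4   -3.03 178.66] [3.14 0.   1.6 ] [ 0.7  -0.02 -1.8 ]
20 [ 42  39  39  39  43  40  39  40  40  40  41  41  40  38  38  40  40  38
  39  39  39  39  39  30  19  16 105 253 244 242 242 242 242 241]
60 [ 33  33  35  34  33  38  34  35  36  36  37  39  39  36  38  37  39  38
  38  37  37  37  34  24  14  51 217 248 243 242 242 241 241 241]
100 [113 114 118 121 119   0  13  14  15  14  15  14  14  13  14  13   9  28
 122 123 127 148 143 155 243 240 240 240 241 241 241 241 241 241]
140 [197 198 198 200 217 226 230 223 225 223 220 222 225 225 225 226 226 231
 187 238 236 234 235 235 235 242 243 243 243 243 243 243 243 242]
165 [198 198 200 200 197 102 208 203 203 203 204 203 204 204 203 204 161 110
 159 240 233 232 233 231 233 242 242 241 240 241 241 241 241 241]
170 [197 199 199 200 197 109 222  61   3   9  12  12  12  12  12  16  69 116
 149 239 233 232 232 233 233 242 241 241 241 241 241 241 242 242]
180 [198 198 201 203 202  70   9  11   8  12   9  12  11  11  13  10   8   8
  80 247 235 232 231 231 235 241 241 240 240 240 240 241 241 241]
```

View pics/c6.png

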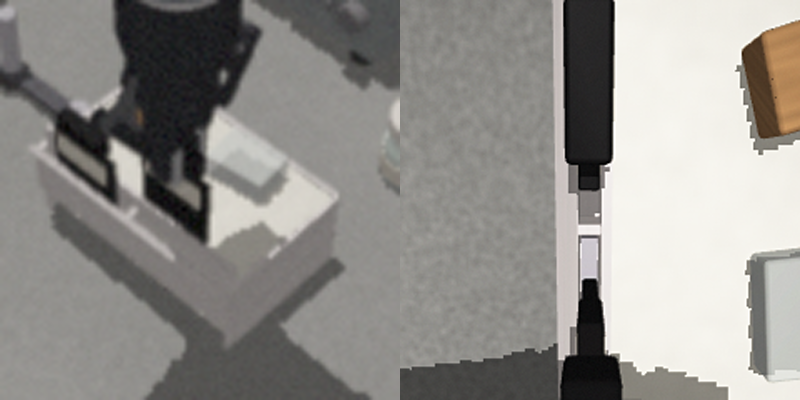

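The crop shows the tongue poised right over the pale bar at crop (590,270), lined up with the channel. A quick numeric check, then down.

```bash
python3 - <<'E'
from h import *
np.set_printoptions(precision=2,suppress=True)
d=load('w6')
a=onz(d,312.9,165,61);t=onz(d,313.9,169.5,104.6);print(a,t,'tongue at bar y minus bar x',t[0]-(a[0]-(t[1]-a[1])*.0268))
print('lip inner',onz(d,307.2,165,75),'upstand front',onz(d,320.5,165,90))
E
```

```text
[495.64  21.97  61.  ] [496.26  27.37 104.6 ] tongue at bar y minus bar x 0.7640923120451362
lip inner [491.74  24.46  75.  ] upstand front [500.44  27.49  90.  ]
```

```bash
python3 -m crank '[[0,-0.0006,0.005,0,0,0,1],[0,-0.0006,0.011,0,0,0,1],[0,-0.0006,0.017,0,0,0,1],[0,-0.0006,0.023,0,0,0,1],[0,-0.0006,0.029,0,0,0,1]]' 80
python3 -m crank '[[0,0,0.003,0,0,0,1],[0,0,0.006,0,0,0,1],[0,0,0.009,0,0,0,1],[0,0,0.011,0,0,0,1],[0,0,0.011,0,0,0,1]]'
```

```text
clock: 9.65
eef_pos: [496.3, -2.9, 148.6]
tcp_rot: [-3.141, -0.0, 1.598]
contact_force: [-0.3, 0.1, -1.6]
opening: 0.148
grasp_force: 82.5
clock: 10.15
eef_pos: [496.4, -3.0, 138.1]
tcp_rot: [-3.141, -0.0, 1.598]
contact_force: [1.1, 0.1, -1.8]
opening: 0.143
grasp_force: 82.5
```

```bash
python3 -m crank '[[0,0,0.002,0,0,0,1],[0,0,0.004,0,0,0,1],[0,0,0.006,0,0,0,1],[0,0,0.006,0,0,0,1]]'
python3 -m crank '[[0,0,0.0015,0,0,0,1],[0,0,0.003,0,0,0,1],[0,0,0.003,0,0,0,1],[0,0,0.003,0,0,0,1]]'
```

```text
clock: 10.55
eef_pos: [496.7, -3.0, 132.3]
tcp_rot: [3.141, 0.0, 1.598]
contact_force: [-0.7, 0.1, 3.6]
opening: 0.145
grasp_force: 83.3
clock: 10.95
eef_pos: [496.7, -3.0, 129.5]
tcp_rot: [3.141, 0.0, 1.598]
contact_force: [-1.2, 1.0, 5.1]
opening: 0.144
grasp_force: 83.7
```

```bash
python3 -m crank '[[0,0,0.001,0,0,0,1],[0,0,0.002,0,0,0,1],[0,0,0.002,0,0,0,1],[0,0,0.002,0,0,0,1]]'
python3 -m crank '[[0,0,0.0005,0,0,0,1],[0,0,0.001,0,0,0,1],[0,0,0.001,0,0,0,1],[0,0,0.001,0,0,0,1]]'
```

```text
clock: 11.35
eef_pos: [496.7, -3.0, 127.5]
tcp_rot: [3.141, -0.0, 1.598]
contact_force: [-0.1, 0.0, 5.3]
opening: 0.151
grasp_force: 83.8
clock: 11.75
eef_pos: [496.8, -3.0, 126.7]
tcp_rot: [3.141, 0.0, 1.598]
contact_force: [-1.9, 1.2, 8.7]
opening: 0.147
grasp_force: 84.2
```

```bash
python3 -m crank '[[0,0,0.0005,0,0,0,1],[0,0,0.001,0,0,0,1],[0,0,0.001,0,0,0,1],[0,0,0.001,0,0,0,1]]'
```

```text
clock: 12.15
eef_pos: [497.0, -3.0, 126.6]
tcp_rot: [3.14, 0.0, 1.598]
contact_force: [-3.2, -0.1, 19.7]
opening: 0.148
grasp_force: 85.9
```

```bash
python3 -m crank '[[0,0,0,0,0,0,1],[0,0,0,0,0,0,1],[0,0,0,0,0,0,1],[0,0,0,0,0,0,1],[0,0,0,0,0,0,1]]'
python3 - <<'E'
from rig import r,sign_off
s=r.sense()
if s['eef_pos'][2]<127.2 and 12<s['contact_force'][2]<35: print(s['contact_force'],sign_off())
E
```

```text
clock: 12.65
eef_pos: [497.0, -3.0, 126.6]
tcp_rot: [3.14, 0.0, 1.598]
contact_force: [-4.3, 0.8, 19.9]
opening: 0.148
grasp_force: 85.9
the job is handed in; nothing more can be done
[-4.3339046   0.84070976 19.90430574] None
```

The job is handed in: the leg is swung out and snapped home, and the holder is in the empty bay with the bar on its stop by force and height, still gripped and pressed down with about 20 N, at 12.7 s on the clock.

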